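Pry the spectrometer's front up onto its service catch

TASK

The front feet of the small white spectrometer need to come off the bench for cleaning. Take the long pry bar, lay it across the fixed fulcrum block with its thin tip under the steel lug on the instrument's front, and push the bar's free end down until the spring catch slips under the front feet. Then let go and leave the instrument standing on the catch; do not lift or push the instrument with the gripper.

Things in the scene. Friction and masses are not known exactly. Their poses are not given: they have to be found in the camera images.
- pry_bar: Flat steel pry bar 300 long, 22 wide, 12 thick, 0.45 kg, lying flat; black rubber on the 90 mm of its free end. The last 50 mm of the other end is a thin tip, 7 thick, flush with the underside. Origin at mid-length on the underside; +x runs to the tip's end (x = +150; free end -150), z up. It balances at x = -9. The plain 180 mm bar (no thin tip, no rubber) nearby is not to be used.
- fulcrum: Dark steel block fixed to the bench, 44 (x) by 60 (y), with a rounded ridge (radius 10) along y; ridge top at x = 0, 70 high. Origin on the bench below it; +x points level at the instrument's front, z up. In this frame the lug spans x = 45 to 95, y = -35 to 35, underside 86 high, so a tip laid level on the ridge has 9 mm to spare; tip end at x = 75 is right. Bench under the free half is clear.
- instrument: White spectrometer on a black pan with four feet, 5 to 7 kg, 240 wide, 260 deep, 150 high, standing loose. Origin at the centre of its underside, 225 beyond the fulcrum's; x as the fulcrum's, front face at x = -130. A steel lug juts 50 from mid-front, 70 wide, 12 thick, underside 86 high. Raising it takes 8 to 14 N down at the bar's free end; the bar's own weight does not raise it.
- catch (a joint): Spring catch: two flat steel prongs on the bench, 85 mm either side of the fulcrum, 6 thick, sliding together along its +x. In m: about 0 at the start, pressing on the front feet with 5 N; once these are 7 mm up (bar pressed 15 mm from its free end until its top is some 30 mm above the bench or lower) the prongs jump under them to 0.016 and hold the instrument up.

How it is judged:
By the outcome, as a careful person would: the job done as asked, in the order asked, and still so for the second after the job is handed in, with the robot touching nothing.
It also fails if it takes over 48 s, if anything falls off the work surface, if the arm or the gripper's body presses on something with over 40 N, if the wrist force passes 120 N, or if a joint passes its speed limit or range.

ROBOT

A 7-joint arm with a two-finger parallel gripper is mounted at the origin on the work surface. World frame = base frame: x ahead of the robot, y to its left, z up, the work surface at z = 0. Lengths are in m, angles in rad, forces in N, time in s.
With the tool pointing down it reaches from about 0.4 to 0.925 m from the base axis. Payload 4.1 kg.
Tool frame: the origin (TCP) lies at the very end of the fingers, on their centre line; the grasp point (between the pads) lies 19 mm behind it; z points along the fingers, x is the direction in which the jaws open and shut, and the axes are right-handed (so a half turn about z gives the same grasp; the last joint's range is limited). The gripper opens to 85 mm and grips with 20 to 120 N. Pads are 22 mm wide; open, the fingers measure 114 mm over their backs; the gripper's body (76 mm by 85 mm) begins 54 mm behind the grasp point. The pads swing forward as they close: fully open they stand 13 mm farther back than shut.
Start: joints at [1.101, 0.398, 0.045, 1.537, -0.019, 1.207, -0.051], TCP at [0.236, -0.606, 0.231] pointing down, gripper open.
Joint ranges: [-2.82, 2.82], [-0.49, 2.23], [-1.37, 1.46], [0, 2.46], [-1.36, 4.5], [0.23, 2], [-2.94, 2.94]. Speed limits (rad/s): [2.57, 2.57, 3.14, 3.14, 3.14, 3.14, 3.14].

INTERFACE

Orientations are given as a unit quaternion [w, x, y, z].
In Python, from workcell import manip gives the robot as it stands.
- The arm moves only by the shell command python3 -m crank 'ROWS' [FORCE]. ROWS is JSON, a list of rows, each an object with "slide": the shift along the tool's x, y, z in m, a list of three; "twist": the turn, a rotation vector about the tool's x, y, z in rad, a list of three; "claw": the finger opening in m, from 0 to 0.0854. A call has 1 to 5 rows; each row shifts and turns the commanded pose from where the row before left it, along the tool's axes as they then stand; what a row does not reach is not made up. A row lasts 1/12 s, in which the tool goes at most 41.7 mm and 7.16 degrees, less where a joint would pass 70% of its speed; a pose out of reach is approached as far as the arm can. A call with a gripper value outside its range is refused whole. The fingers move at their own pace and stop on an object; FORCE is the grip in N (left out, the last holds). Time passes only in rows, so rows that do not move let the fingers close. It gives the time, the measured TCP pose, the force and the opening at its end, in the units of the state.
- manip.read_state(): the state, without advancing time (a new reading comes with each control period).
- manip.grab_frame(name): name is "side" or "top" or "wrist"; returns (picture, depth): 480x640x3 uint8, red, green, blue; 480x640 float32, m along the optical axis (not along the pixel's ray), 0 where there is no reading.
- manip.calibration(name): a dict with "fx", "fy", "cx", "cy" (pixels), "k1" (the pictures are not rectified: a ray, as slopes to the right and down, at radius r is drawn at 1 + k1 r^2 times it, then the intrinsics apply), "R" (3x3) and "t" (3): a world point X has camera coordinates R X + t. Camera axes: x right, y down, z forward; pixel columns grow to the right and rows downward; lengths in m; the calibration is good to about 2 mm. A picture is of the moment at which its call begins: read the wrist's pose just before it. calibration takes no time and is no camera call; for the wrist camera it gives the pose at the moment of the call.
- manip.finish_job(): hands the job in, once; it reports no verdict.
Trained networks look in the newest picture that a camera, given by its name, has taken for a name from the list of things; names that differ only in an ending like _2 or _b are one class to them, and where a whole thing is asked for, a point or a joint stands for the part that bears it (a point fixed in the world has none). Each returns a list of dicts, best first, with "confidence" (0 to 1); they miss things now and then, are a little off and sometimes report something else, mostly with a low value. They report only what shows in the picture. A call takes as long as a camera call.
- manip.boxes_of(name, camera): "position" ([x, y, z] in m, in the coordinates of the camera as it stood for that picture, good to about 4 mm: the middle of the surface that is visible of it).
The state is a dict: "t": time; "joint_pos": joint angles; "joint_vel": joint speeds; "effort": joint torques, N m; "tcp_pos": TCP position; "eef_rot": TCP orientation; "wrist_force": force on the tool from outside, world axes, zero at the start; "moment": the same for the moment, N m; "width": finger opening in m.
Only numpy, scipy, OpenCV 4.12 (cv2) and the standard library are available. Lean on these libraries where they do the work, as an engineer would, in place of code of your own. Each camera call takes 0.05 s, during which the arm holds its last target.

## Working session

There is one attempt and no reset: what is moved stays moved. The work goes in short steps, Python scripts to look and compute and a shell command to move; the robot and the scene stay as the last step left them, time stands still between calls to the robot, and variables do not carry over. Pictures are saved under pics/ and viewed, and the job is handed in when it is done.

```bash
ls; mkdir -p pics
cat > h.py <<'E'
import numpy as np, cv2
from workcell import manip
def cam2w(name,p,cal=None):
    c=cal or manip.calibration(name); return np.array(c["R"]).T@(np.array(p)-np.array(c["t"]))
def undist(c,u,v):
    xd=(np.asarray(u,float)-c["cx"])/c["fx"]; yd=(np.asarray(v,float)-c["cy"])/c["fy"]
    x,y=xd.copy(),yd.copy()
    for _ in range(20):
        s=1+c["k1"]*(x*x+y*y); x=xd/s;y=yd/s
    return x,y
def cloud(c,d):
    v,u=np.mgrid[0:480,0:640]; x,y=undist(c,u,v)
    P=np.stack([x*d,y*d,d],-1)
    return (P-np.array(c["t"]))@np.array(c["R"])
def shot(name,tag):
    c=manip.calibration(name); im,d=manip.grab_frame(name)
    cv2.imwrite(f"pics/{tag}.png",im[:,:,::-1]); np.savez(f"pics/{tag}.npz",im=im,d=d,R=c["R"],t=c["t"],k=[c[a] for a in("fx","fy","cx","cy","k1")])
    return c,im,d,cloud(c,d)
E
python3 - <<'E'
from h import *
print(manip.read_state())
for n in ("side","top"):
    c,im,d,W=shot(n,n+"0"); print(n,np.round(c["t"],3))
    for o in ("pry_bar","fulcrum","instrument","catch"):
        for r in manip.boxes_of(o,n)[:3]: print(o,round(r["confidence"],2),np.round(cam2w(n,r["position"],c),3))
print(manip.read_state()["t"])
E
```

```text
pics
{'t': 0.0, 'joint_pos': array([ 1.10098322,  0.39917362,  0.04503074,  1.5378766 , -0.01871154,
        1.20688225, -0.05072932]), 'joint_vel': array([-0.00240417, -0.00168105, -0.00097529, -0.00129067, -0.00060716,
       -0.0002047 , -0.00044213]), 'effort': array([ 3.07402424e-04, -4.75116241e+01,  1.36476472e+00, -2.54218984e+01,
        1.17490831e-02,  9.52811446e-03,  7.13517096e-06]), 'tcp_pos': array([ 0.23534105, -0.60522693,  0.23027678]), 'eef_rot': array([-4.90714461e-04,  8.25363008e-01, -5.64601616e-01, -8.24084805e-04]), 'wrist_force': array([0.07456184, 0.26894156, 0.26337987]), 'moment': array([ 0.02725387, -0.05128327, -0.00785869]), 'width': 0.08529762666285096}
side [-0.039 -0.394  1.506]
pry_bar 0.86 [0.432 0.295 0.01 ]
fulcrum 0.95 [ 0.581 -0.098  0.011]
instrument 0.71 [ 0.589 -0.287  0.146]
catch 0.76 [ 0.586 -0.127  0.005]
top [0.004 0.564 1.264]
pry_bar 0.8 [0.421 0.29  0.009]
fulcrum 0.72 [ 0.546 -0.103  0.005]
instrument 0.67 [ 0.514 -0.285  0.155]
catch 0.79 [ 0.543 -0.131  0.005]
0.5
```

View pics/side0.png

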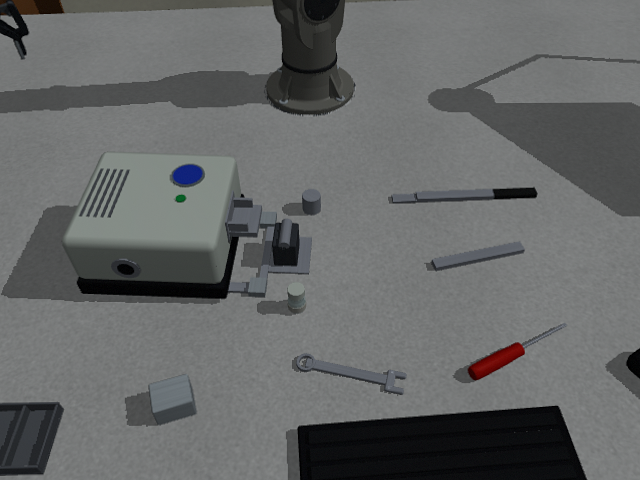

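View pics/top0.png

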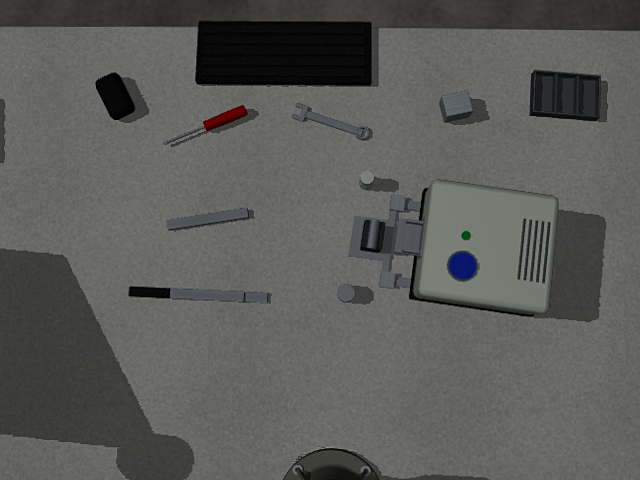

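The top view shows the bar from its black free end at (129,292) to its thin tip at (270,298). The fulcrum is at (372,235), with the lug at (408,237) on the instrument at (485,245). Two loose cylinders stand at (346,293) and (367,180). Next I'll measure the geometry from the depth.

Run:
```python
from h import *
for n in("top0","side0"):
    z=np.load(f"pics/{n}.npz"); k=z["k"]; c=dict(fx=k[0],fy=k[1],cx=k[2],cy=k[3],k1=k[4],R=z["R"],t=z["t"])
    W=cloud(c,z["d"]); X,Y,Z=W[...,0],W[...,1],W[...,2]; ok=z["d"]>0
    def box(x0,x1,y0,y1,z0,z1): return ok&(X>x0)&(X<x1)&(Y>y0)&(Y<y1)&(Z>z0)&(Z<z1)
    print(n,"bench z",np.median(Z[ok&(abs(Z)<.03)&(X>.4)&(X<.7)&(abs(Y)<.3)]))
    def rect(m,name):
        P=W[m][:,:2]; 
        if len(P)<10: print(name,"few");return
        r=cv2.minAreaRect((P*1000).astype(np.float32)); print(name,len(P),np.round(r[0],1),np.round(r[1],1),round(r[2],2),"zmed",np.round(np.percentile(Z[m],[5,50,95]),4))
    rect(box(.35,.50,.1,.5,.005,.03),"bar")
    rect(box(.35,.50,.1,.5,.0095,.03),"bar thick")
    rect(box(.3,.8,-.5,-.1,.14,.17),"instr top")
    rect(box(.4,.65,-.15,-.02,.06,.085),"ridge")
    rect(box(.4,.65,-.15,-.02,.066,.085),"ridge top")
    rect(box(.4,.65,-.2,-.06,.09,.11),"lug")
    rect(box(.35,.48,-.1,.05,.02,.12),"cylA")
    rect(box(.6,.72,-.1,.05,.02,.12),"cylB")
    rect(box(.4,.7,-.13,.05,.003,.02),"plate")
```

```text
top0 bench z -4.275876390683198e-05
bar 1614 [424.8 300.5] [147.3 398.5] 0.39 zmed [0.0054 0.0101 0.0156]
bar thick 894 [423.8 299.8] [312.4  58.4] 79.7 zmed [0.0098 0.0122 0.0164]
instr top 15056 [ 520.2 -304.1] [254.2 235.3] 82.32 zmed [0.1447 0.1496 0.1538]
ridge 376 [547.2 -98.5] [76.6 61.1] 78.58 zmed [0.0606 0.066  0.0722]
ridge top 189 [ 547.  -100.9] [74.1 59. ] 76.36 zmed [0.0664 0.069  0.073 ]
lug 856 [ 530.3 -159.7] [228.7  74.5] 1.04 zmed [0.0928 0.0979 0.1053]
cylA 256 [430.5 -26.4] [35.9 35.9] 0.05 zmed [0.0337 0.0396 0.044 ]
cylB 203 [674.5 -69.4] [30.  28.9] 9.22 zmed [0.0224 0.0533 0.058 ]
plate 1973 [550.  -39.9] [179.2 300.2] 89.84 zmed [0.0031 0.0049 0.0152]
side0 bench z 0.00038939100033008275
bar 1307 [426.  286.6] [139.9 363.5] 0.66 zmed [0.0057 0.0107 0.0141]
bar thick 861 [429.6 293.8] [297.4  27.1] 88.03 zmed [0.0098 0.0117 0.0144]
instr top 13838 [ 526.6 -302.7] [253.  236.8] 81.84 zmed [0.145  0.1501 0.153 ]
ridge 428 [553.4 -99.7] [79.  63.8] 82.85 zmed [0.0602 0.0661 0.0711]
ridge top 215 [566.8 -94.9] [47.  87.8] 43.66 zmed [0.0663 0.069  0.0723]
lug 1038 [ 547.8 -152.4] [ 55.  214.8] 81.54 zmed [0.0921 0.0985 0.1084]
cylA 318 [435.6 -24.8] [36.9 38. ] 75.4 zmed [0.0229 0.0385 0.0421]
cylB 414 [681.  -68.8] [32.3 31.1] 12.08 zmed [0.0229 0.0516 0.057 ]
plate 1800 [552.4 -40.5] [293.5 178.9] 0.03 zmed [0.0032 0.006  0.0164]
```

```bash
python3 - <<'E'
from h import *
def stats(P,name):
    c=np.median(P,0); u,s,vt=np.linalg.svd(P[:,:2]-P[:,:2].mean(0),full_matrices=False)
    a=vt[0]; t=(P[:,:2])@a; n=P[:,:2]@vt[1]
    lo,hi=np.percentile(t,[1,99]); nl,nh=np.percentile(n,[2,98])
    print(name,len(P),"mid",np.round(((lo+hi)/2*a+(nl+nh)/2*vt[1])*1000,1),"ang",round(np.degrees(np.arctan2(a[1],a[0]))%180,2),"L",round((hi-lo)*1000,1),"W",round((nh-nl)*1000,1),"z",np.round(np.percentile(P[:,2],[10,50,90])*1000,1))
R={"top0":dict(bar=(120,280,285,305),barrub=(125,171,285,300),ful=(345,395,215,260),ins=(425,560,180,320),lug=(392,424,212,262)),
   "side0":dict(bar=(380,545,180,207),barrub=(490,545,183,202),ful=(268,306,215,270),ins=(65,245,150,290),lug=(228,266,196,240))}
for n in("top0","side0"):
    z=np.load(f"pics/{n}.npz"); k=z["k"]; c=dict(fx=k[0],fy=k[1],cx=k[2],cy=k[3],k1=k[4],R=z["R"],t=z["t"])
    W=cloud(c,z["d"])
    def g(o,z0,z1):
        a,b,e,f=R[n][o]; q=W[e:f,a:b].reshape(-1,3); dd=z["d"][e:f,a:b].ravel(); return q[(dd>0)&(q[:,2]>z0)&(q[:,2]<z1)]
    print(n)
    stats(g("bar",.0045,.03),"bar");stats(g("bar",.0095,.03),"barthick"); stats(g("ful",.055,.08),"ridge"); stats(g("ful",.064,.08),"ridgetop")
    stats(g("ins",.143,.17),"ins"); stats(g("lug",.09,.12),"lug")
    im=z["im"]; a,b,e,f=R[n]["bar"]; print()
E
python3 - <<'E'
import cv2
a=cv2.imread('pics/top0.png')[160:320,320:480]; b=cv2.imread('pics/side0.png')[160:320,180:340]
cv2.imwrite('pics/zoom0.png',cv2.hconcat([cv2.resize(x,(400,400),interpolation=cv2.INTER_CUBIC) for x in(a,b)]))
E
```

```text
top0
bar 1431 mid [424.  290.7] ang 88.45 L 298.5 W 23.7 z [ 6.1 10.6 14.5]
barthick 893 mid [423.4 300.4] ang 88.1 L 276.2 W 20.8 z [10.1 12.2 15.4]
ridge 586 mid [550.8 -82.2] ang 171.41 L 58.9 W 42.1 z [57.  62.1 69.9]
ridgetop 239 mid [551.3 -83.1] ang 171.42 L 58.3 W 20.2 z [65.  68.2 71.5]
ins 14626 mid [ 520.6 -304.2] ang 78.02 L 245.3 W 220.0 z [146.4 149.7 152.9]
lug 908 mid [ 538.5 -151.6] ang 175.59 L 75.5 W 49.3 z [ 94.3  98.3 114.6]

side0
bar 1331 mid [429.5 293.3] ang 88.02 L 294.4 W 24.5 z [ 6.3 10.6 13.4]
barthick 861 mid [430.4 313.8] ang 88.09 L 253.4 W 23.5 z [10.  11.7 13.8]
ridge 633 mid [555.8 -80.9] ang 171.03 L 61.4 W 41.8 z [58.1 61.5 70. ]
ridgetop 246 mid [555.4 -80.8] ang 172.17 L 60.4 W 17.1 z [65.4 68.6 71. ]
ins 13433 mid [ 529.2 -302.7] ang 81.23 L 243.8 W 217.8 z [147.6 150.2 152.3]
lug 1100 mid [ 547.3 -150.6] ang 173.51 L 70.8 W 49.2 z [ 95.7  99.2 115.6]
```

View pics/zoom0.png

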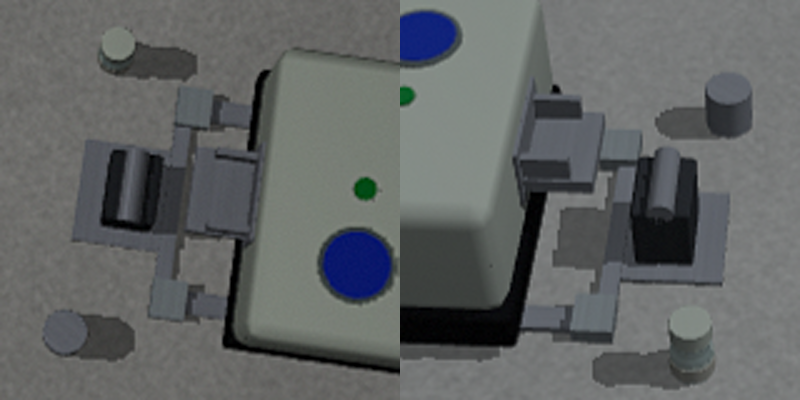

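```bash
cat >> h.py <<'E'
from scipy.spatial.transform import Rotation as Ro
def tool():
    s=manip.read_state(); q=s["eef_rot"]; return s,np.array(s["tcp_pos"]),Ro.from_quat([q[1],q[2],q[3],q[0]])
def want(yaw,pitch=0):
    # tool down, jaw x at world yaw (deg); pitch (deg) about tool x
    x=np.array([np.cos(np.radians(yaw)),np.sin(np.radians(yaw)),0]); z=np.array([0,0,-1.]); y=np.cross(z,x)
    return Ro.from_matrix(np.stack([x,y,z],1))*Ro.from_rotvec([np.radians(pitch),0,0])
def go(p,Rt):
    s,t,R=tool(); d=R.inv().apply(np.array(p)-t); w=(R.inv()*Rt).as_rotvec()
    n=np.linalg.norm(d)/.0417; m=np.degrees(np.linalg.norm(w))/7.16
    print("slide total mm",np.round(d*1000,1),"rows",round(n,1),"twist rad",np.round(w,4),"rows",round(m,1))
    return d,w
def st():
    s,t,R=tool(); M=R.as_matrix(); print("t",round(s["t"],2),"tcp",np.round(t*1000,1),"yaw",round(np.degrees(np.arctan2(M[1,0],M[0,0])),2),"z",np.round(M[:,2],3),"F",np.round(s["wrist_force"],1),"w",round(s["width"],4))
E
python3 -m crank '[{"slide":[-0.0275,-0.0304,-0.0045],"twist":[0,0,0],"claw":0.06},{"slide":[-0.0275,-0.0304,-0.0045],"twist":[0,0,0],"claw":0.06},{"slide":[-0.0275,-0.0304,-0.0045],"twist":[0,0,0],"claw":0.06},{"slide":[-0.0275,-0.0304,-0.0045],"twist":[0,0,0],"claw":0.06},{"slide":[-0.0275,-0.0304,-0.0045],"twist":[0,0,0],"claw":0.06}]' 40
python3 -c "
from h import *
st(); c=manip.calibration('wrist'); print(-np.array(c['R']).T@np.array(c['t']),np.array(c['R'])[2],c['fx'])"
```

```text
t: 0.92
tcp_pos: [0.3279, -0.4209, 0.2542]
eef_rot: [0.0, 0.825, -0.565, 0.0]
wrist_force: [1.5, -0.7, -0.3]
width: 0.0597
t 0.92 tcp [ 327.9 -420.9  254.2] yaw -68.77 z [ 0.    -0.001 -1.   ] F [ 1.5 -0.7 -0.3] w 0.0597
[ 0.39016464 -0.39571312  0.39688164] [-0.24545088 -0.095342   -0.96470916] 411.15654937795756
```

```bash
python3 -m crank '[{"slide":[-0.0275,-0.0304,-0.0045],"twist":[0,0,0],"claw":0.06},{"slide":[-0.0275,-0.0304,-0.0045],"twist":[0,0,0],"claw":0.06},{"slide":[-0.0275,-0.0304,-0.0045],"twist":[0,0,0],"claw":0.06},{"slide":[-0.0275,-0.0304,-0.0045],"twist":[0,0,0],"claw":0.06},{"slide":[-0.0275,-0.0304,-0.0045],"twist":[0,0,0],"claw":0.06}]'
python3 -m crank '[{"slide":[-0.0275,-0.0304,-0.0045],"twist":[0,0,0],"claw":0.06},{"slide":[-0.0275,-0.0304,-0.0045],"twist":[0,0,0],"claw":0.06},{"slide":[-0.0275,-0.0304,-0.0045],"twist":[0,0,0],"claw":0.06},{"slide":[-0.0275,-0.0304,-0.0045],"twist":[0,0,0],"claw":0.06},{"slide":[-0.0275,-0.0304,-0.0045],"twist":[0,0,0],"claw":0.06}]'
python3 -c "
from h import *
st(); go([.55,-.02,.30],want(-8))"
```

```text
t: 1.33
tcp_pos: [0.4197, -0.2375, 0.2769]
eef_rot: [0.0, 0.825, -0.565, 0.001]
wrist_force: [0.9, 0.4, 0.5]
width: 0.06
t: 1.75
tcp_pos: [0.5116, -0.0543, 0.2995]
eef_rot: [-0.0, 0.825, -0.565, 0.001]
wrist_force: [0.6, -0.3, 0.3]
width: 0.0597
t 1.75 tcp [511.6 -54.3 299.5] yaw -68.77 z [ 0.001 -0.001 -1.   ] F [ 0.6 -0.3  0.3] w 0.0597
slide total mm [-18.1 -48.2  -0.5] rows 1.2 twist rad [-2.0000e-04 -1.3000e-03 -1.0606e+00] rows 8.5
```

```bash
python3 -m crank '[{"slide":[-0.009,-0.024,0],"twist":[0,0,0],"claw":0.06},{"slide":[-0.009,-0.024,0],"twist":[0,0,0],"claw":0.06},{"slide":[0,0,0],"twist":[0,0,-0.118],"claw":0.06},{"slide":[0,0,0],"twist":[0,0,-0.118],"claw":0.06},{"slide":[0,0,0],"twist":[0,0,-0.118],"claw":0.06}]'
python3 -m crank '[{"slide":[0,0,0],"twist":[0,0,-0.118],"claw":0.06},{"slide":[0,0,0],"twist":[0,0,-0.118],"claw":0.06},{"slide":[0,0,0],"twist":[0,0,-0.118],"claw":0.06},{"slide":[0,0,0],"twist":[0,0,-0.118],"claw":0.06},{"slide":[0,0,0],"twist":[0,0,-0.118],"claw":0.06}]'
python3 -m crank '[{"slide":[0,0,0],"twist":[0,0,-0.118],"claw":0.06},{"slide":[0,0,0],"twist":[0,0,0],"claw":0.06}]'
python3 - <<'E'
from h import *
st(); c,im,d,W=shot("wrist","w1")
ok=(d>0)
for nm,z0,z1 in(("ridge",.064,.078),("lug",.09,.104)):
    m=(ok&(W[...,2]>z0)&(W[...,2]<z1)&(W[...,1]<-.04)).astype(np.uint8)
    n,l,s,_=cv2.connectedComponentsWithStats(m)
    for i in range(1,n):
        if s[i,4]>300:
            P=W[l==i]; r=cv2.minAreaRect((P[:,:2]*1000).astype(np.float32)); print(nm,s[i],np.round(r[0],1),np.round(r[1],1),round(r[2],1),np.median(P[:,2]))
E
```

```text
t: 2.17
tcp_pos: [0.5495, -0.0213, 0.2987]
eef_rot: [0.0, 0.913, -0.407, -0.0]
wrist_force: [-1.1, -0.4, 0.3]
width: 0.0599
t: 2.58
tcp_pos: [0.5493, -0.022, 0.2989]
eef_rot: [0.0, 0.992, -0.125, 0.0]
wrist_force: [0.3, 0.6, 0.1]
width: 0.0603
t: 2.75
tcp_pos: [0.5493, -0.022, 0.2989]
eef_rot: [0.0, 0.998, -0.068, 0.0]
wrist_force: [-0.8, 0.8, 0.7]
width: 0.06
t 2.75 tcp [549.3 -22.  298.9] yaw -7.8 z [ 0. -0. -1.] F [-0.8  0.8  0.7] w 0.06
ridge [ 307  254   63   19 1114] [554.6 -79.7] [18.2 59.4] 82.0 0.0686998780676217
ridge [239 353  62   9 435] [ 473.3 -167.9] [ 3.6 61.7] 84.2 0.07114281048420047
lug [ 300  318   76   56 3559] [ 544.2 -149.5] [51.8 69.4] 81.9 0.09806332866237003
lug [233 363  69  14 541] [ 475.5 -167.2] [65.4 10.6] 0.9 0.09715528684722086
lug [375 365  41  11 301] [ 594.4 -184.1] [ 4.7 38. ] 78.5 0.09714235342984838
```

View pics/w1.png

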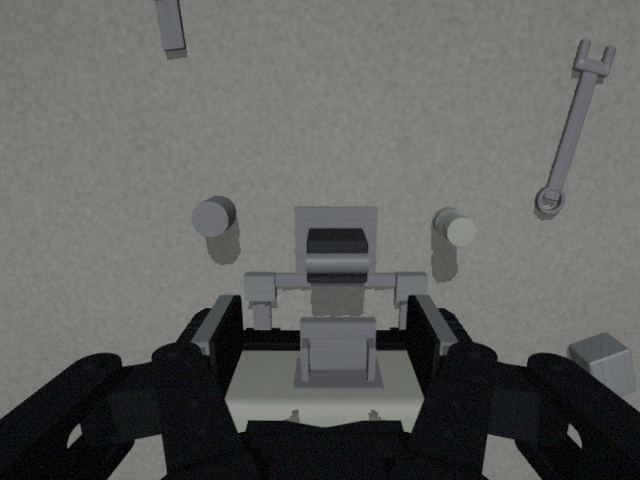

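Wrist view: the ridge is at (337,263), the catch prongs at (262,300) and (409,300), and the lug at (338,345). The ridge-to-lug spacing measures 70.6 mm against an expected 70, and the axis is at 262°. Next I'll move over the bar.

```bash
python3 -c "
from h import *
go([.427,.301,.24],want(-1.8))"
```

```text
slide total mm [-166.3 -302.8   58.8] rows 8.4 twist rad [ 1.000e-04 -1.000e-04 -1.092e-01] rows 0.9
```

```bash
python3 -m crank '[{"slide":[-0.0185,-0.0336,0.0065],"twist":[0,0,0],"claw":0.06},{"slide":[-0.0185,-0.0336,0.0065],"twist":[0,0,0],"claw":0.06},{"slide":[-0.0185,-0.0336,0.0065],"twist":[0,0,0],"claw":0.06},{"slide":[-0.0185,-0.0336,0.0065],"twist":[0,0,0],"claw":0.06},{"slide":[-0.0185,-0.0336,0.0065],"twist":[0,0,0],"claw":0.06}]'
python3 -m crank '[{"slide":[-0.0185,-0.0336,0.0065],"twist":[0,0,0],"claw":0.06},{"slide":[-0.0185,-0.0336,0.0065],"twist":[0,0,0],"claw":0.06},{"slide":[-0.0185,-0.0336,0.0065],"twist":[0,0,0],"claw":0.06},{"slide":[-0.0185,-0.0336,0.0065],"twist":[0,0,-0.108],"claw":0.06},{"slide":[0,0,0],"twist":[0,0,0],"claw":0.06}]'
python3 - <<'E'
from h import *
st(); c,im,d,W=shot("wrist","w2")
print([(round(r["confidence"],2),np.round(cam2w("wrist",r["position"],c),3)) for r in manip.boxes_of("pry_bar","wrist")])
for z0 in(.0045,.0095):
    m=((d>0)&(W[...,2]>z0)&(W[...,2]<.02)).astype(np.uint8)
    n,l,s,_=cv2.connectedComponentsWithStats(m)
    for i in range(1,n):
        if s[i,4]>300:
            P=W[l==i]; r=cv2.minAreaRect((P[:,:2]*1000).astype(np.float32)); print(z0,s[i],np.round(r[0],1),np.round(r[1],1),round(r[2],1),np.median(P[:,2]))
E
```

```text
t: 3.22
tcp_pos: [0.4799, 0.1586, 0.2663]
eef_rot: [0.0, 0.997, -0.071, 0.0]
wrist_force: [0.3, -0.2, 0.0]
width: 0.0602
t: 3.63
tcp_pos: [0.4204, 0.3086, 0.2401]
eef_rot: [-0.003, 1.0, -0.009, -0.001]
wrist_force: [-0.7, 0.1, 0.5]
width: 0.0601
t 3.63 tcp [420.4 308.6 240.1] yaw -0.98 z [-0.003  0.005 -1.   ] F [-0.7  0.1  0.5] w 0.0601
[(0.97, array([0.425, 0.316, 0.013]))]
0.0045 [ 319   50   29  315 7394] [426.8 293.6] [300.2  22.1] 88.1 0.011808008982387434
0.0045 [ 486  137   39  185 4658] [591.9 280.1] [ 23.7 179.8] 9.7 0.01178719219352774
0.0095 [ 319   50   29  273 6465] [427.6 318.5] [249.8  22. ] 88.1 0.011960557880018208
0.0095 [ 489  137   36  185 4288] [591.9 280.1] [ 23.7 179.8] 9.7 0.011863641622533037
```

View pics/w2.png

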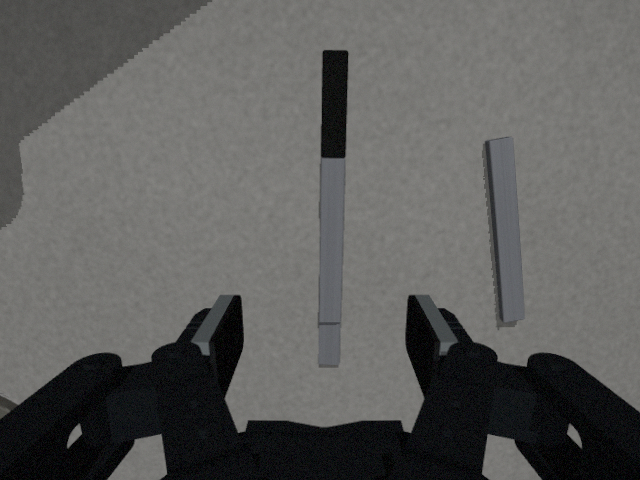

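Wrist view: the bar is full length, (335,50) to (329,366), measuring 300.2 × 22.1 mm with its centre at (426.8, 293.6) mm. The decoy bar lies to the right at (505,230). Next I'll descend at bar x = -9.

```bash
python3 -c "
from h import *
st();go([.4271,.3026,.06],want(-1.9))"
```

```text
t 3.73 tcp [424.8 302.1 240.2] yaw -1.63 z [-0.  0. -1.] F [ 1.9 -0.9 -0.5] w 0.06
slide total mm [  2.4  -0.6 180.2] rows 4.3 twist rad [-0.      0.0004  0.0048] rows 0.0
```

```bash
python3 -m crank '[{"slide":[0.0024,-0.0006,0.036],"twist":[0,0,0.0048],"claw":0.06},{"slide":[0,0,0.036],"twist":[0,0,0],"claw":0.06},{"slide":[0,0,0.036],"twist":[0,0,0],"claw":0.06},{"slide":[0,0,0.036],"twist":[0,0,0],"claw":0.05},{"slide":[0,0,0.02],"twist":[0,0,0],"claw":0.045}]'
python3 -m crank '[{"slide":[0,0,0.01],"twist":[0,0,0],"claw":0.04},{"slide":[0,0,0],"twist":[0,0,0],"claw":0.04},{"slide":[0,0,0],"twist":[0,0,0],"claw":0.04}]'
python3 -c "
from h import *
st();go([.4271,.3026,.004],want(-1.9))"
```

```text
t: 4.15
tcp_pos: [0.4279, 0.2972, 0.0726]
eef_rot: [0.002, 1.0, -0.02, -0.002]
wrist_force: [-0.5, -1.2, -0.0]
width: 0.0451
t: 4.4
tcp_pos: [0.4295, 0.3006, 0.0669]
eef_rot: [-0.0, 1.0, -0.019, 0.0]
wrist_force: [0.1, 0.2, 0.6]
width: 0.04
t 4.4 tcp [429.5 300.6  66.9] yaw -2.13 z [ 0.001  0.    -1.   ] F [0.1 0.2 0.6] w 0.04
slide total mm [-2.5 -1.9 62.9] rows 1.5 twist rad [-0.0002 -0.001  -0.004 ] rows 0.0
```

```bash
python3 -m crank '[{"slide":[-0.0012,-0.001,0.015],"twist":[0,0,-0.004],"claw":0.04},{"slide":[-0.0012,-0.001,0.015],"twist":[0,0,0],"claw":0.04},{"slide":[0,0,0.015],"twist":[0,0,0],"claw":0.04},{"slide":[0,0,0.01],"twist":[0,0,0],"claw":0.04},{"slide":[0,0,0],"twist":[0,0,0],"claw":0.04}]'
python3 -c "
from h import *
st();go([.4271,.3026,.003],want(-1.9))"
```

```text
t: 4.82
tcp_pos: [0.4264, 0.3026, 0.0111]
eef_rot: [0.0, 1.0, -0.016, -0.0]
wrist_force: [-0.5, 0.4, -0.8]
width: 0.0399
t 4.82 tcp [426.4 302.6  11.1] yaw -1.82 z [-0.    -0.001 -1.   ] F [-0.5  0.4 -0.8] w 0.0399
slide total mm [ 0.7 -0.1  8.1] rows 0.2 twist rad [0.0007 0.     0.0013] rows 0.0
```

```bash
python3 -m crank '[{"slide":[0.0005,0,0.005],"twist":[0,0,0],"claw":0.035},{"slide":[0,0,0.0025],"twist":[0,0,0],"claw":0.03},{"slide":[0,0,0],"twist":[0,0,0],"claw":0.015},{"slide":[0,0,0],"twist":[0,0,0],"claw":0.015},{"slide":[0,0,0],"twist":[0,0,0],"claw":0.015}]' 60
python3 -m crank '[{"slide":[0,0,0],"twist":[0,0,0],"claw":0.01},{"slide":[0,0,0],"twist":[0,0,0],"claw":0.01},{"slide":[0,0,-0.005],"twist":[0,0,0],"claw":0.01},{"slide":[0,0,-0.01],"twist":[0,0,0],"claw":0.01},{"slide":[0,0,-0.01],"twist":[0,0,0],"claw":0.01}]' 60
python3 -c "
from h import *
st()"
```

```text
t: 5.23
tcp_pos: [0.427, 0.3033, 0.0044]
eef_rot: [-0.0, 1.0, -0.016, 0.001]
wrist_force: [-0.3, 0.6, 2.3]
width: 0.0201
t: 5.65
tcp_pos: [0.4256, 0.3024, 0.0287]
eef_rot: [0.001, 1.0, -0.015, -0.001]
wrist_force: [0.4, 0.2, -5.2]
width: 0.0198
t 5.65 tcp [425.6 302.4  28.7] yaw -1.74 z [-0.002 -0.001 -1.   ] F [ 0.4  0.2 -5.2] w 0.0198
```

```bash
python3 -m crank '[{"slide":[0,0,-0.02],"twist":[0,0,0],"claw":0.01},{"slide":[0,0,-0.025],"twist":[0,0,0],"claw":0.01},{"slide":[0,0,-0.025],"twist":[0,0,0],"claw":0.01},{"slide":[0,0,-0.025],"twist":[0,0,0],"claw":0.01},{"slide":[0,0,-0.025],"twist":[0,0,0],"claw":0.01}]'
python3 -m crank '[{"slide":[0,0,0],"twist":[0,0,0],"claw":0.01},{"slide":[0,0,0],"twist":[0,0,0],"claw":0.01}]'
cat > barpose.py <<'E'
from h import *
def bar(c,im,d,W,show=True):
    s,t,R=tool(); M=R.as_matrix()
    T=(W-t)@M  # tool coords
    m=((d>0)&(abs(T[...,0])<.03)&(T[...,2]>-.03)&(T[...,2]<.03)&(T[...,1]<-.02)&(T[...,1]>-.25))
    P=T[m]; y=P[:,1]
    if len(P)<200: print("few");return
    q=np.polyfit(y,P[:,0],1); zz=np.polyfit(y,P[:,2],1)
    print("n",len(P),"y range",np.round(np.percentile(y,[.5,99.5])*1000,1),"x-slope deg",round(np.degrees(np.arctan(q[0])),2),"x at0",round(q[1]*1000,1),"z-slope deg",round(np.degrees(np.arctan(zz[0])),2),"ztop at0 mm",round(zz[1]*1000,1))
E
python3 - <<'E'
from barpose import *
st(); c,im,d,W=shot("wrist","w3"); bar(c,im,d,W)
go([.5813,.1123,.15],want(-8))
E
```

```text
t: 6.07
tcp_pos: [0.4259, 0.3028, 0.1503]
eef_rot: [0.0, 1.0, -0.015, -0.0]
wrist_force: [0.7, 0.4, -3.6]
width: 0.0198
t: 6.23
tcp_pos: [0.4271, 0.3036, 0.1501]
eef_rot: [-0.001, 1.0, -0.015, 0.002]
wrist_force: [-0.6, -0.1, -5.3]
width: 0.0201
t 6.23 tcp [427.1 303.6 150.1] yaw -1.76 z [ 0.003  0.001 -1.   ] F [-0.6 -0.1 -5.3] w 0.0201
n 18473 y range [-106.4  -20.6] x-slope deg 0.09 x at0 1.3 z-slope deg 0.11 ztop at0 mm -9.1
slide total mm [160.9 185.4  -1.3] rows 5.9 twist rad [ 8.000e-04 -1.000e-04  1.089e-01] rows 0.9
```

View pics/w3.png

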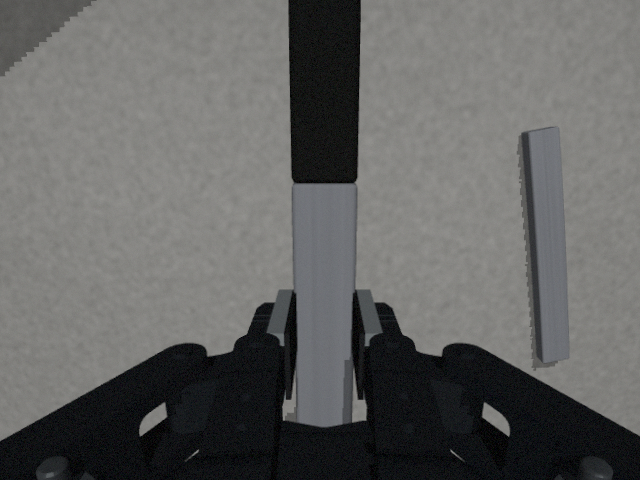

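The bar is held straight in the jaws: slope 0.1°, with the rubber edge at (325,183). I'll carry it to the staging pose behind the fulcrum.

```bash
python3 -m crank '[{"slide":[0.02,0.0232,0],"twist":[0,0,0],"claw":0.01},{"slide":[0.02,0.0232,0],"twist":[0,0,0],"claw":0.01},{"slide":[0.02,0.0232,0],"twist":[0,0,0],"claw":0.01},{"slide":[0.02,0.0232,0],"twist":[0,0,0],"claw":0.01},{"slide":[0.02,0.0232,0],"twist":[0,0,0],"claw":0.01}]'
python3 -m crank '[{"slide":[0.02,0.0232,0],"twist":[0,0,0],"claw":0.01},{"slide":[0.02,0.0232,0],"twist":[0,0,0],"claw":0.01},{"slide":[0.02,0.0232,0],"twist":[0,0,0.054],"claw":0.01},{"slide":[0,0,0],"twist":[0,0,0.055],"claw":0.01},{"slide":[0,0,0],"twist":[0,0,0],"claw":0.01}]'
python3 - <<'E'
from barpose import *
st(); go([.5813,.1123,.08],want(-8))
E
```

```text
t: 6.7
tcp_pos: [0.522, 0.182, 0.1464]
eef_rot: [0.001, 1.0, -0.015, -0.002]
wrist_force: [-0.0, 1.2, -5.0]
width: 0.0195
t: 7.12
tcp_pos: [0.5804, 0.1091, 0.1458]
eef_rot: [0.001, 0.997, -0.073, -0.002]
wrist_force: [-1.0, 0.8, -4.7]
width: 0.0197
t 7.12 tcp [580.4 109.1 145.8] yaw -8.36 z [-0.005 -0.002 -1.   ] F [-1.   0.8 -4.7] w 0.0197
slide total mm [ 0.8 -3.5 65.8] rows 1.6 twist rad [ 0.0023  0.0045 -0.0063] rows 0.1
```

```bash
python3 -m crank '[{"slide":[0.0008,-0.0035,0.016],"twist":[0,0,-0.006],"claw":0.01},{"slide":[0,0,0.018],"twist":[0,0,0],"claw":0.01},{"slide":[0,0,0.018],"twist":[0,0,0],"claw":0.01},{"slide":[0,0,0.012],"twist":[0,0,0],"claw":0.01},{"slide":[0,0,0],"twist":[0,0,0],"claw":0.01}]'
python3 -m crank '[{"slide":[0,0,0],"twist":[0,0,0],"claw":0.01}]'
python3 - <<'E'
from barpose import *
st(); go([.566,.0034,.0782],want(-8)); c,im,d,W=shot("wrist","w4"); bar(c,im,d,W); shot("side","s4")
E
python3 -c "
import cv2
a=cv2.imread('pics/s4.png')[120:340,180:460];cv2.imwrite('pics/s4z.png',cv2.resize(a,(760,597),interpolation=cv2.INTER_CUBIC))"
```

```text
t: 7.53
tcp_pos: [0.5781, 0.1159, 0.0806]
eef_rot: [0.001, 0.998, -0.066, -0.004]
wrist_force: [-0.5, -0.4, -4.9]
width: 0.0199
t: 7.62
tcp_pos: [0.5807, 0.1164, 0.0835]
eef_rot: [0.0, 0.998, -0.066, -0.002]
wrist_force: [-0.9, -0.3, -3.7]
width: 0.0198
t 7.62 tcp [580.7 116.4  83.5] yaw -7.56 z [-0.003 -0.    -1.   ] F [-0.9 -0.3 -3.7] w 0.0198
slide total mm [  0.3 113.9   5.4] rows 2.7 twist rad [0.0006 0.003  0.0076] rows 0.1
n 18231 y range [-105.   -20.6] x-slope deg 0.11 x at0 -0.9 z-slope deg -0.04 ztop at0 mm -6.3
```

View pics/s4z.png

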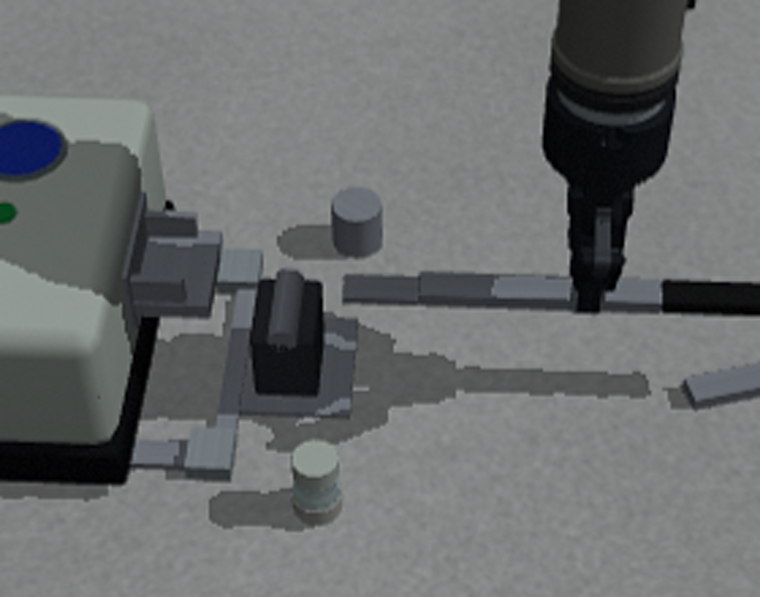

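The bar hangs level behind the block, with its tip at (345,288) in the zoom and the ridge at (287,305). I'll feed it forward in small rows.

```bash
python3 -m crank '[{"slide":[0,0,0.0025],"twist":[0,0,0.0076],"claw":0.01},{"slide":[0,0.01,0.0025],"twist":[0,0,0],"claw":0.01},{"slide":[0,0.015,0],"twist":[0,0,0],"claw":0.01},{"slide":[0,0.015,0],"twist":[0,0,0],"claw":0.01},{"slide":[0,0,0],"twist":[0,0,0],"claw":0.01}]'
python3 - <<'E'
from barpose import *
st(); manip.grab_frame("top"); st();go([.566,.0034,.0787],want(-8))
E
```

```text
t: 8.13
tcp_pos: [0.576, 0.0705, 0.0795]
eef_rot: [0.002, 0.997, -0.073, -0.0]
wrist_force: [-0.1, -1.2, -4.4]
width: 0.0194
t 8.13 tcp [576.   70.5  79.5] yaw -8.4 z [-0.001 -0.005 -1.   ] F [-0.1 -1.2 -4.4] w 0.0194
t 8.18 tcp [576.4  72.7  79.8] yaw -8.35 z [-0.    -0.003 -1.   ] F [ 0.1 -0.2 -4.1] w 0.02
slide total mm [-0.2 70.1  1.3] rows 1.7 twist rad [ 0.0025 -0.0002 -0.006 ] rows 0.1
```

```bash
python3 -m crank '[{"slide":[0,0.01,0.0005],"twist":[0.001,0,-0.005],"claw":0.01},{"slide":[0,0.01,0],"twist":[0,0,0],"claw":0.01},{"slide":[0,0.01,0],"twist":[0,0,0],"claw":0.01},{"slide":[0,0.005,0],"twist":[0,0,0],"claw":0.01},{"slide":[0,0,0],"twist":[0,0,0],"claw":0.01}]'
python3 - <<'E'
from barpose import *
st(); shot("side","s5"); st();go([.566,.0034,.0787],want(-8))
E
python3 -c "
import cv2
a=cv2.imread('pics/s5.png')[160:300,200:380];cv2.imwrite('pics/s5z.png',cv2.resize(a,(720,560),interpolation=cv2.INTER_CUBIC))"
```

```text
t: 8.6
tcp_pos: [0.5714, 0.0391, 0.079]
eef_rot: [0.0, 0.998, -0.07, -0.0]
wrist_force: [0.4, -0.4, -4.2]
width: 0.0198
t 8.6 tcp [571.4  39.1  79. ] yaw -7.98 z [-0.    -0.001 -1.   ] F [ 0.4 -0.4 -4.2] w 0.0198
t 8.65 tcp [571.6  40.5  79.2] yaw -7.92 z [ 0.     0.001 -1.   ] F [ 0.1 -0.8 -4.5] w 0.02
slide total mm [-0.4 37.5  0.5] rows 0.9 twist rad [-0.0006 -0.      0.0014] rows 0.0
```

View pics/s5z.png

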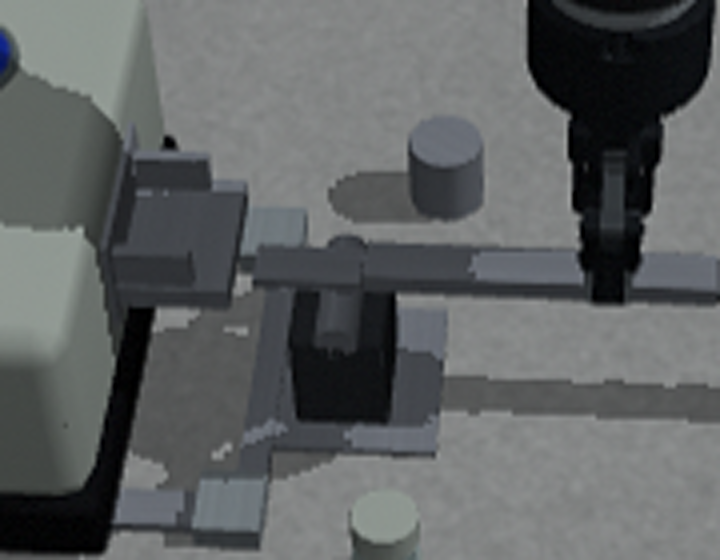

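```bash
cat > chk.py <<'E'
from h import *
import sys
F=np.array([554.2,-80.5])/1000; a=np.radians(262); f=np.array([np.cos(a),np.sin(a)]); l=np.array([-f[1],f[0]])
def chk(n,off=(0,0)):
    z=np.load(f"pics/{n}.npz"); k=z["k"]; c=dict(fx=k[0],fy=k[1],cx=k[2],cy=k[3],k1=k[4],R=z["R"],t=z["t"])
    W=cloud(c,z["d"]); Q=W[...,:2]-F-np.array(off); fx=Q@f; fy=Q@l; Z=W[...,2]
    for nm,m in(("lug top",(fx>.05)&(fx<.09)&(Z>.09)&(Z<.104)&(abs(fy)<.05)),("bar front",(fx>-.03)&(fx<.045)&(Z>.074)&(Z<.1)&(abs(fy)<.03)),("bar mid",(fx>-.07)&(fx<-.03)&(Z>.06)&(Z<.1)&(abs(fy)<.03)),("rubber",(fx>-.23)&(fx<-.14)&(Z>.03)&(Z<.1)&(abs(fy)<.03)),("ridge",(abs(fx)<.012)&(Z>.06)&(Z<.073)&(abs(fy)<.04))):
        m&=z["d"]>0
        if m.sum()>20: print(nm,m.sum(),"x",np.round(np.percentile(fx[m],[2,98])*1000,1),"y",np.round(np.percentile(fy[m],[3,50,97])*1000,1),"z",np.round(np.percentile(Z[m],[5,50,95])*1000,1))
if __name__=="__main__": [chk(x) for x in sys.argv[1:]]
E
python3 chk.py side0 s5
python3 -c "
from h import *
shot('top','t5')"
python3 chk.py top0 t5
```

```text
lug top 567 x [50.8 88.9] y [-28.2   0.4  36.9] z [ 93.7  98.2 102.2]
ridge 316 x [-11.   11.4] y [-26.6   4.7  31. ] z [60.5 67.5 71.1]
lug top 571 x [50.6 89. ] y [-29.1   0.3  36.6] z [ 93.6  98.1 101.8]
bar front 428 x [-28.8  37.1] y [-8.7  4.9 13.6] z [77.  81.8 87.8]
bar mid 280 x [-68.9 -30.8] y [-8.9  7.1 13.9] z [77.3 85.9 88.7]
rubber 634 x [-228.2 -141.8] y [-8.2  7.  14.3] z [77.  85.7 88.4]
ridge 183 x [-10.3  10.7] y [-27.5  18.9  32. ] z [60.8 67.8 71.4]
lug top 584 x [50.9 89.1] y [-36.4  -2.5  26.7] z [ 93.1  97.7 101.8]
ridge 279 x [-10.1  11.3] y [-31.5  -3.6  25.7] z [61.2 67.3 71.5]
lug top 586 x [50.6 89.1] y [-35.9  -2.3  27.5] z [ 93.7  97.7 101.6]
bar front 322 x [-23.4  38. ] y [-12.8  -1.9   8.5] z [76.8 81.2 87.5]
rubber 320 x [-228.6 -164.9] y [-13.3  -4.3   7.7] z [80.4 85.9 90.9]
ridge 136 x [-8.7 11.6] y [-30.6  11.7  26.4] z [61.7 67.5 71.7]
```

Both cameras put the bar centred on the ridge to within 1 mm. Its top is at 86, so the underside is at 74, and the tip end is at fulcrum x ≈ 38. Forward 37 more.

```bash
python3 -m crank '[{"slide":[0,0.0095,0],"twist":[0,0,0],"claw":0.01},{"slide":[0,0.0095,0],"twist":[0,0,0],"claw":0.01},{"slide":[0,0.0095,0],"twist":[0,0,0],"claw":0.01},{"slide":[0,0.007,0],"twist":[0,0,0],"claw":0.01},{"slide":[0,0,0],"twist":[0,0,0],"claw":0.01}]'
python3 -m crank '[{"slide":[0,0,0],"twist":[0,0,0],"claw":0.01}]'
python3 - <<'E'
from barpose import *
st(); shot("side","s6"); st();go([.566,.0034,.0787],want(-8))
E
python3 chk.py s6
```

```text
t: 9.12
tcp_pos: [0.5664, 0.0031, 0.0789]
eef_rot: [0.001, 0.998, -0.07, -0.0]
wrist_force: [-0.1, -0.6, -4.5]
width: 0.0201
t: 9.2
tcp_pos: [0.5667, 0.0056, 0.0792]
eef_rot: [-0.0, 0.998, -0.069, 0.0]
wrist_force: [0.2, -0.1, -4.1]
width: 0.02
t 9.2 tcp [566.7   5.6  79.2] yaw -7.91 z [ 0.     0.001 -1.   ] F [ 0.2 -0.1 -4.1] w 0.02
t 9.25 tcp [566.8   6.5  79.3] yaw -7.85 z [ 0.     0.001 -1.   ] F [ 0.3  0.3 -4.6] w 0.0201
slide total mm [-0.4  3.2  0.6] rows 0.1 twist rad [-0.0014 -0.0002  0.0027] rows 0.0
lug top 577 x [50.8 89.3] y [-28.6   0.4  36.8] z [ 93.3  98.1 102.3]
bar front 499 x [-28.7  43.6] y [-8.6  5.9 13.8] z [76.8 84.5 88.5]
bar mid 280 x [-68.8 -30.7] y [-7.8  6.4 13.3] z [76.2 86.  88.6]
rubber 598 x [-224.8 -141.8] y [-7.5  7.3 14.1] z [77.3 86.  88.9]
ridge 171 x [-11.4  10.9] y [-27.5  18.5  32.1] z [60.8 67.1 71. ]
```

```bash
python3 -m crank '[{"slide":[0,0.0025,0.002],"twist":[0,0,0],"claw":0.01},{"slide":[0,0,0.0015],"twist":[0,0,0],"claw":0.01},{"slide":[0,0,0.001],"twist":[0,0,0],"claw":0.01},{"slide":[0,0,0],"twist":[0,0,0],"claw":0.01}]'
python3 -m crank '[{"slide":[0,0,0.002],"twist":[-0.022,0,0],"claw":0.01},{"slide":[0,0,0.002],"twist":[-0.022,0,0],"claw":0.01},{"slide":[0,0,0.002],"twist":[-0.022,0,0],"claw":0.01},{"slide":[0,0,0.0015],"twist":[-0.022,0,0],"claw":0.01},{"slide":[0,0,0],"twist":[0,0,0],"claw":0.01}]'
python3 - <<'E'
from barpose import *
st(); shot("side","s7"); st()
E
python3 chk.py s7
```

```text
t: 9.58
tcp_pos: [0.5662, 0.0043, 0.0744]
eef_rot: [-0.0, 0.998, -0.068, -0.0]
wrist_force: [-0.2, 0.4, -4.0]
width: 0.0198
t: 10.0
tcp_pos: [0.5662, 0.0057, 0.0669]
eef_rot: [0.043, 0.997, -0.067, -0.003]
wrist_force: [0.2, 1.5, -5.8]
width: 0.0201
t 10.0 tcp [566.2   5.7  66.9] yaw -7.66 z [-0.012 -0.086 -0.996] F [ 0.2  1.5 -5.8] w 0.0201
t 10.05 tcp [566.4   5.2  67.1] yaw -7.69 z [-0.012 -0.086 -0.996] F [ 1.2  0.2 -4.1] w 0.0199
lug top 567 x [50.8 89.1] y [-29.1  -0.   36.9] z [ 92.9  97.9 101.5]
bar front 460 x [-28.5  43.9] y [-8.5  5.  13.8] z [75.9 80.7 84.3]
bar mid 278 x [-68.8 -30.4] y [-8.1  6.9 13.6] z [68.6 76.9 80.4]
rubber 588 x [-224.7 -142. ] y [-8.6  6.2 13. ] z [56.  64.7 70.1]
ridge 179 x [-11.2  10.9] y [-27.1  19.   32.2] z [61.  67.6 72. ]
```

The free end is down and the bar is near its resting pitch. Release slowly.

```bash
python3 -m crank '[{"slide":[0,0,0],"twist":[0,0,0],"claw":0.022},{"slide":[0,0,0],"twist":[0,0,0],"claw":0.026},{"slide":[0,0,0],"twist":[0,0,0],"claw":0.034},{"slide":[0,0,0],"twist":[0,0,0],"claw":0.044},{"slide":[0,0,0],"twist":[0,0,0],"claw":0.05}]' 30
python3 - <<'E'
from barpose import *
st(); shot("side","s8")
E
python3 chk.py s8
python3 -c "
import cv2
a=cv2.imread('pics/s8.png')[120:340,180:460];cv2.imwrite('pics/s8z.png',cv2.resize(a,(760,597),interpolation=cv2.INTER_CUBIC))"
```

```text
t: 10.47
tcp_pos: [0.5669, 0.0035, 0.0678]
eef_rot: [0.043, 0.997, -0.068, -0.002]
wrist_force: [0.1, 0.2, 0.5]
width: 0.0498
t 10.47 tcp [566.9   3.5  67.8] yaw -7.84 z [-0.011 -0.086 -0.996] F [0.1 0.2 0.5] w 0.0498
lug top 579 x [50.7 89. ] y [-28.6  -0.5  37. ] z [ 93.2  98.2 102.3]
bar front 467 x [-28.5  43.4] y [-8.4  5.1 14. ] z [75.5 81.  84.9]
bar mid 280 x [-68.9 -30.7] y [-8.1  7.  14.1] z [66.5 75.1 78.8]
rubber 569 x [-222.3 -141.8] y [-8.5  6.3 13.9] z [48.7 57.2 63.8]
ridge 176 x [-10.4  10.4] y [-28.1  19.1  31.8] z [60.8 68.  72.2]
```

View pics/s8z.png

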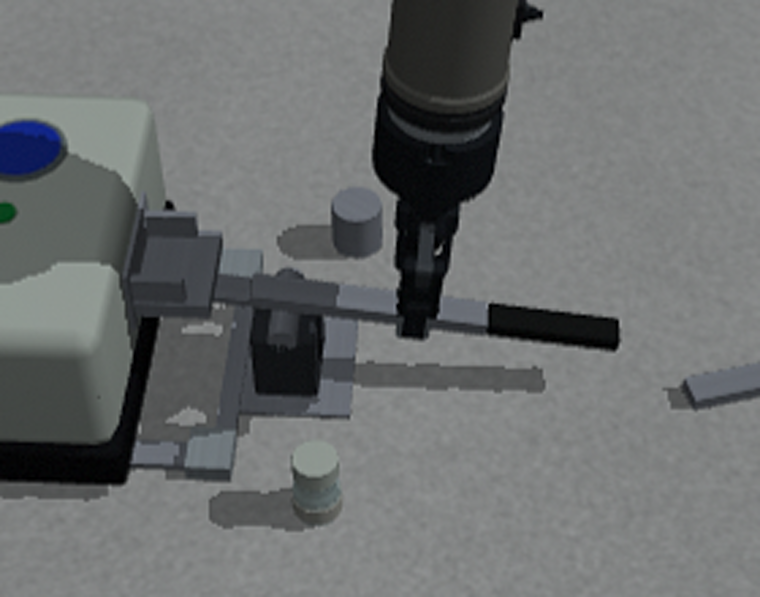

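The bar rests tilted with its tip under the lug, and the rubber end is at (610,330) in the zoom. I'll lift off, then move over the rubber and close the fingers.

```bash
python3 -m crank '[{"slide":[0,0,-0.02],"twist":[0,0,0],"claw":0.05},{"slide":[0,0,-0.025],"twist":[0,0,0],"claw":0.05},{"slide":[0,0,-0.025],"twist":[0.044,0,0],"claw":0.05},{"slide":[0,0,0],"twist":[0.044,0,0],"claw":0.03},{"slide":[0,0,0],"twist":[0,0,0],"claw":0}]'
python3 - <<'E'
from barpose import *
st(); go([.5831,.1254,.12],want(-8))
E
```

```text
t: 10.93
tcp_pos: [0.5685, 0.0075, 0.1387]
eef_rot: [-0.0, 0.998, -0.07, 0.002]
wrist_force: [0.5, -0.2, 0.3]
width: 0.0267
t 10.93 tcp [568.5   7.5 138.7] yaw -8.02 z [ 0.004  0.    -1.   ] F [ 0.5 -0.2  0.3] w 0.0267
slide total mm [  -2.  -118.7   18.8] rows 2.9 twist rad [-0.0006 -0.0037 -0.0004] rows 0.0
```

```bash
python3 -m crank '[{"slide":[-0.0005,-0.03,0],"twist":[0,0,0],"claw":0},{"slide":[-0.0005,-0.03,0],"twist":[0,0,0],"claw":0},{"slide":[-0.0005,-0.03,0.005],"twist":[0,0,0],"claw":0},{"slide":[-0.0005,-0.0285,0.012],"twist":[0,0,0],"claw":0},{"slide":[0,0,0],"twist":[0,0,0],"claw":0}]'
python3 -m crank '[{"slide":[0,0,0],"twist":[0,0,0],"claw":0},{"slide":[0,0,0],"twist":[0,0,0],"claw":0}]'
python3 - <<'E'
from barpose import *
st(); shot("side","s9"); shot("wrist","w9"); shot("top","t9");st();go([.5831,.1254,.06],want(-8))
E
python3 chk.py s9 t9
```

```text
t: 11.35
tcp_pos: [0.579, 0.1355, 0.1181]
eef_rot: [-0.002, 0.998, -0.064, -0.002]
wrist_force: [-0.0, 1.2, 1.0]
width: 0.0001
t: 11.52
tcp_pos: [0.5807, 0.1269, 0.1192]
eef_rot: [0.0, 0.998, -0.068, -0.001]
wrist_force: [-0.2, -0.4, -0.1]
width: 0.0003
t 11.52 tcp [580.7 126.9 119.2] yaw -7.8 z [-0.002 -0.001 -1.   ] F [-0.2 -0.4 -0.1] w 0.0003
t 11.67 tcp [581.5 125.8 120. ] yaw -7.95 z [ 0. -0. -1.] F [-0.4 -0.2  0.9] w 0.0001
slide total mm [ 1.6  0.1 60. ] rows 1.4 twist rad [ 0.0003 -0.0001  0.0009] rows 0.0
lug top 571 x [50.8 88.8] y [-28.4   0.6  37.2] z [ 92.9  98.1 102. ]
bar front 462 x [-28.1  43.6] y [-8.8  4.5 14. ] z [76.1 81.  85.4]
bar mid 284 x [-69.2 -30.4] y [-7.9  6.4 13.8] z [65.8 74.5 78.9]
rubber 570 x [-222.5 -141.8] y [-8.5  6.8 13.9] z [48.7 57.4 63.6]
ridge 180 x [-10.6  11.5] y [-28.2  18.9  31.8] z [60.7 67.4 72.1]
lug top 587 x [50.8 89.4] y [-36.3  -2.8  27.2] z [ 93.5  97.7 102. ]
bar front 398 x [-28.5  43.2] y [-12.6  -2.4   8.5] z [75.7 80.8 85.6]
bar mid 216 x [-69.1 -30.9] y [-13.2  -3.1   8.1] z [68.5 74.7 79.6]
ridge 175 x [-10.8  11.6] y [-31.8 -14.1  25.9] z [61.1 66.9 71.8]
```

View pics/w9.png

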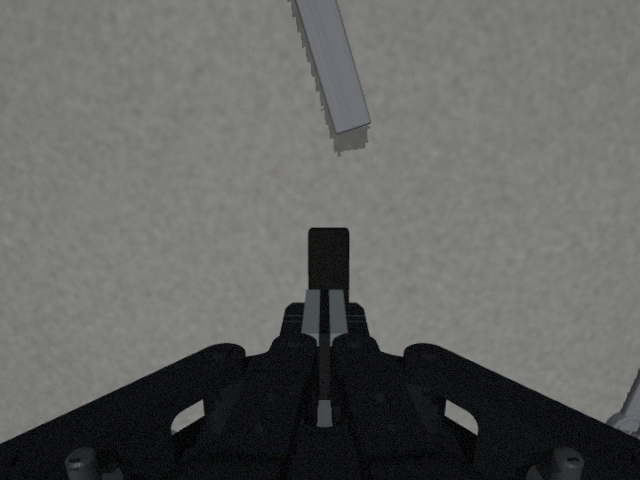

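The closed fingers at (325,310) are about 2 mm left of the bar's centre line (329). The free end shows at (329,228), roughly 15 mm beyond the fingers. I'll correct by 2 mm and descend.

```bash
python3 -m crank '[{"slide":[0.002,0,0.01],"twist":[0,0,0],"claw":0},{"slide":[0,0,0.015],"twist":[0,0,0],"claw":0},{"slide":[0,0,0.015],"twist":[0,0,0],"claw":0},{"slide":[0,0,0.015],"twist":[0,0,0],"claw":0},{"slide":[0,0,0.006],"twist":[0,0,0],"claw":0}]'
python3 -m crank '[{"slide":[0,0,0.003],"twist":[0,0,0],"claw":0},{"slide":[0,0,0.003],"twist":[0,0,0],"claw":0},{"slide":[0,0,0.003],"twist":[0,0,0],"claw":0},{"slide":[0,0,0.003],"twist":[0,0,0],"claw":0}]'
python3 -c "
from h import *
st()"
```

```text
t: 12.08
tcp_pos: [0.582, 0.1257, 0.0565]
eef_rot: [0.0, 0.998, -0.069, -0.002]
wrist_force: [0.2, -1.0, -0.4]
width: 0.0
t: 12.42
tcp_pos: [0.5845, 0.1249, 0.0492]
eef_rot: [0.002, 0.998, -0.069, 0.001]
wrist_force: [-2.0, -5.7, 12.8]
width: -0.0005
t 12.42 tcp [584.5 124.9  49.2] yaw -7.91 z [ 0.002 -0.003 -1.   ] F [-2.  -5.7 12.8] w -0.0005
```

```bash
python3 -m crank '[{"slide":[0,0.0008,0.003],"twist":[0,0,0],"claw":0},{"slide":[0,0.0006,0.003],"twist":[0,0,0],"claw":0},{"slide":[0,0.0006,0.003],"twist":[0,0,0],"claw":0},{"slide":[0,0.0005,0.003],"twist":[0,0,0],"claw":0}]'
python3 - <<'E'
from barpose import *
st(); shot("side","s10");st()
E
python3 chk.py s10
```

```text
t: 12.75
tcp_pos: [0.5854, 0.1233, 0.0378]
eef_rot: [0.001, 0.998, -0.069, 0.002]
wrist_force: [-1.5, -4.3, 11.4]
width: -0.0003
t 12.75 tcp [585.4 123.3  37.8] yaw -7.91 z [ 0.005 -0.001 -1.   ] F [-1.5 -4.3 11.4] w -0.0003
t 12.8 tcp [585.2 123.2  37.2] yaw -7.91 z [ 0.004 -0.001 -1.   ] F [ 0.2 -3.4 10.2] w -0.0001
lug top 293 x [51.2 89.7] y [-27.4   7.7  37.1] z [ 93.9 102.4 103.8]
bar front 466 x [-27.6  43.4] y [-8.4  4.6 13.9] z [75.4 82.  87. ]
bar mid 269 x [-69. -31.] y [-6.9  7.2 15.1] z [63.3 70.1 75.5]
rubber 574 x [-220.2 -141.8] y [-4.6 12.2 18.1] z [32.3 43.4 65.9]
ridge 172 x [-11.   10.8] y [-28.4  18.7  32. ] z [61.1 67.8 71.7]
```

The lug is rising, and the load is 10–11 N as specified. Continue down, with slight lateral correction.

```bash
python3 -m crank '[{"slide":[-0.0006,0.0005,0.003],"twist":[0,0,0],"claw":0},{"slide":[-0.0006,0.0005,0.003],"twist":[0,0,0],"claw":0},{"slide":[-0.0006,0.0005,0.002],"twist":[0,0,0],"claw":0},{"slide":[-0.0006,0.0005,0.002],"twist":[0,0,0],"claw":0},{"slide":[0,0,0],"twist":[0,0,0],"claw":0}]'
python3 - <<'E'
from barpose import *
st(); shot("side","s11");st()
print([(round(r["confidence"],2),np.round(cam2w("side",r["position"]),4)) for r in manip.boxes_of("catch","side")])
E
python3 chk.py s11
python3 -c "
import cv2
a=cv2.imread('pics/s11.png')[120:340,180:460];cv2.imwrite('pics/s11z.png',cv2.resize(a,(760,597),interpolation=cv2.INTER_CUBIC))"
```

```text
t: 13.22
tcp_pos: [0.5831, 0.1217, 0.0275]
eef_rot: [0.0, 0.998, -0.069, 0.003]
wrist_force: [0.4, -4.1, 9.3]
width: 0.0002
t 13.22 tcp [583.1 121.7  27.5] yaw -7.9 z [ 0.005 -0.001 -1.   ] F [ 0.4 -4.1  9.3] w 0.0002
t 13.27 tcp [583.2 121.7  27.7] yaw -7.9 z [ 0.005 -0.001 -1.   ] F [-0.  -3.1  9.3] w -0.0001
[(0.57, array([ 0.586 , -0.1384,  0.0061]))]
lug top 82 x [51.2 89.2] y [-4.4 35.8 38.5] z [ 95.3  99.8 103.7]
bar front 457 x [-27.   43.6] y [-8.7  5.  13.7] z [75.  82.9 88.7]
bar mid 259 x [-69.  -30.3] y [-7.8  5.8 13.9] z [61.8 67.3 73.6]
rubber 443 x [-216.2 -141.8] y [-6.3 10.1 18.1] z [31.1 38.6 95. ]
ridge 169 x [-10.6  11.1] y [-27.8  19.5  31.6] z [61.1 67.7 71.8]
```

View pics/s11z.png

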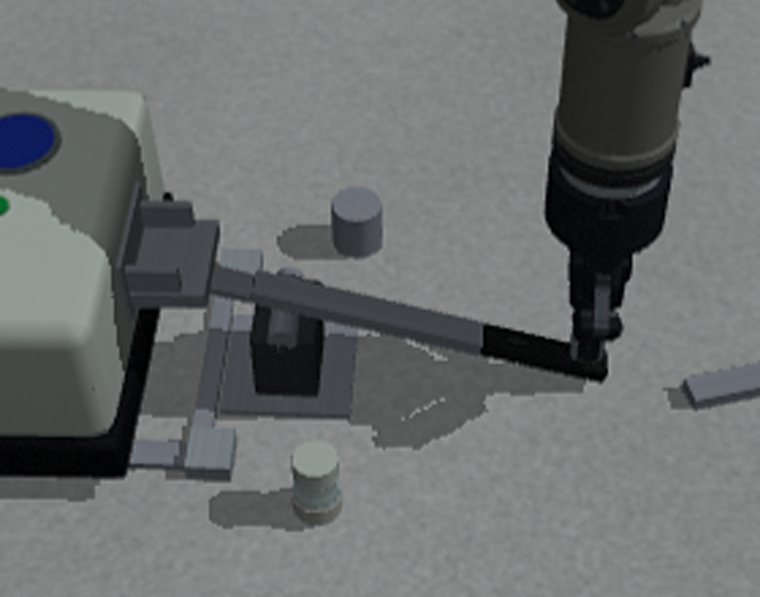

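The catch crossbar appears to have moved from about (235,320) to (212,320). I'll check it numerically.

```bash
cat > catch.py <<'E'
from chk import *
def cb(n):
    z=np.load(f"pics/{n}.npz"); k=z["k"]; c=dict(fx=k[0],fy=k[1],cx=k[2],cy=k[3],k1=k[4],R=z["R"],t=z["t"])
    W=cloud(c,z["d"]); Q=W[...,:2]-F; fx=Q@f; fy=Q@l; Z=W[...,2]
    im=z["im"].astype(float).mean(-1)
    for s in(1,-1):
        m=(z["d"]>0)&(fy*s>.036)&(fy*s<.066)&(fx>.0)&(fx<.07)&(Z>.0035)&(Z<.02)
        if m.sum()>5: print(n,s,m.sum(),"crossbar x",np.round(np.percentile(fx[m],[5,50,95])*1000,1),"z",np.round(np.median(Z[m])*1000,1))
for n in sys.argv[1:]: cb(n)
E
python3 -c "
from h import *
shot('top','t11')"
python3 catch.py side0 s10 s11 top0 t11; python3 chk.py t11
```

```text
side0 1 148 crossbar x [ 3.1 32.9 44.3] z 5.9
side0 -1 91 crossbar x [32.2 39.6 51.1] z 6.8
s10 1 148 crossbar x [ 6.7 33.5 44.6] z 5.6
s10 -1 47 crossbar x [33.2 39.8 49.5] z 6.1
s11 1 161 crossbar x [ 7.3 48.1 59.6] z 5.9
s11 -1 68 crossbar x [37.4 53.1 60.6] z 6.1
top0 1 114 crossbar x [10.7 40.  59.6] z 5.4
top0 -1 136 crossbar x [ 6.4 35.8 47.3] z 5.5
t11 1 113 crossbar x [ 9.8 47.6 61.1] z 5.9
t11 -1 154 crossbar x [ 5.3 50.1 62.6] z 5.9
lug top 53 x [50.5 89.2] y [-36.7 -12.9  24.8] z [ 95.6 102.9 103.9]
bar front 373 x [-26.5  43.6] y [-12.7  -2.9   8.4] z [75.  82.5 89.8]
bar mid 201 x [-68.9 -31. ] y [-12.4  -2.8   8.3] z [61.6 67.2 73.9]
ridge 181 x [-11.1  11.5] y [-32.4 -14.7  25.7] z [61.3 67.  71.7]
```

The crossbar moved about 15 mm on both sides, so the catch has sprung. Ease off slowly and retreat.

```bash
python3 -m crank '[{"slide":[0,-0.0005,-0.003],"twist":[0,0,0],"claw":0},{"slide":[0,-0.0005,-0.003],"twist":[0,0,0],"claw":0},{"slide":[0,-0.0005,-0.003],"twist":[0,0,0],"claw":0},{"slide":[0,-0.0005,-0.004],"twist":[0,0,0],"claw":0},{"slide":[0,0,-0.005],"twist":[0,0,0],"claw":0}]'
python3 -m crank '[{"slide":[0,0,-0.01],"twist":[0,0,0],"claw":0},{"slide":[0,0,-0.02],"twist":[0,0,0],"claw":0},{"slide":[0,0,-0.03],"twist":[0,0,0],"claw":0},{"slide":[0,0,-0.03],"twist":[0,0,0],"claw":0},{"slide":[0,0,-0.03],"twist":[0,0,0],"claw":0}]'
python3 -m crank '[{"slide":[0,-0.03,-0.02],"twist":[0,0,0],"claw":0},{"slide":[0,-0.03,0],"twist":[0,0,0],"claw":0},{"slide":[0,0,0],"twist":[0,0,0],"claw":0},{"slide":[0,0,0],"twist":[0,0,0],"claw":0},{"slide":[0,0,0],"twist":[0,0,0],"claw":0}]'
python3 - <<'E'
from h import *
st(); shot("side","s12");shot("top","t12")
def top(n):
    z=np.load(f"pics/{n}.npz"); k=z["k"]; c=dict(fx=k[0],fy=k[1],cx=k[2],cy=k[3],k1=k[4],R=z["R"],t=z["t"])
    W=cloud(c,z["d"]); P=W[(z["d"]>0)&(W[...,2]>.14)&(W[...,2]<.175)&(W[...,1]<-.2)&(W[...,1]>-.41)&(abs(W[...,0]-.525)<.09)]
    A=np.c_[P[:,:2]-[.525,-.303],np.ones(len(P))]; q=np.linalg.lstsq(A,P[:,2],rcond=None)[0]; print(n,"top z mm",round(q[2]*1000,1),"front-back tilt deg",round(np.degrees(q[1]),2),"side",round(np.degrees(q[0]),2))
for n in("side0","s12","top0","t12"): top(n)
E
python3 catch.py s12 t12; python3 chk.py s12
python3 -c "
import cv2
a=cv2.imread('pics/s12.png')[120:340,180:460];cv2.imwrite('pics/s12z.png',cv2.resize(a,(760,597),interpolation=cv2.INTER_CUBIC))"
```

```text
t: 13.78
tcp_pos: [0.5801, 0.1254, 0.0431]
eef_rot: [-0.0, 0.998, -0.068, -0.0]
wrist_force: [0.5, 0.2, -0.7]
width: -0.0002
t: 14.2
tcp_pos: [0.5801, 0.1252, 0.1647]
eef_rot: [-0.001, 0.998, -0.068, -0.0]
wrist_force: [0.3, -0.2, -1.0]
width: 0.0005
t: 14.62
tcp_pos: [0.5883, 0.184, 0.1829]
eef_rot: [0.0, 0.998, -0.068, -0.0]
wrist_force: [0.5, -1.1, 0.1]
width: 0.0002
t 14.62 tcp [588.3 184.  182.9] yaw -7.79 z [-0.001 -0.    -1.   ] F [ 0.5 -1.1  0.1] w 0.0002
side0 top z mm 150.6 front-back tilt deg -0.04 side -0.37
s12 top z mm 154.0 front-back tilt deg 1.5 side -0.19
top0 top z mm 150.1 front-back tilt deg 0.13 side -0.32
t12 top z mm 153.5 front-back tilt deg 1.63 side -0.11
s12 1 162 crossbar x [ 5.3 48.2 59.8] z 6.2
s12 -1 67 crossbar x [34.7 53.3 60.8] z 6.3
t12 1 103 crossbar x [ 8.4 49.5 61.5] z 6.0
t12 -1 163 crossbar x [ 3.7 43.7 61.7] z 5.7
lug top 142 x [51.4 88.9] y [-19.6  35.1  37.8] z [ 93.8 101.3 103.9]
bar front 465 x [-28.4  43.6] y [-8.4  4.9 13.9] z [75.7 82.3 88.2]
bar mid 263 x [-69.  -30.4] y [-8.6  5.9 13.8] z [62.9 69.5 75.2]
rubber 451 x [-216.7 -141.6] y [-7.4  6.5 14.9] z [31.1 38.5 47.4]
ridge 174 x [-11.3  10.8] y [-27.5  20.   31.6] z [60.5 67.7 72.1]
```

View pics/s12z.png

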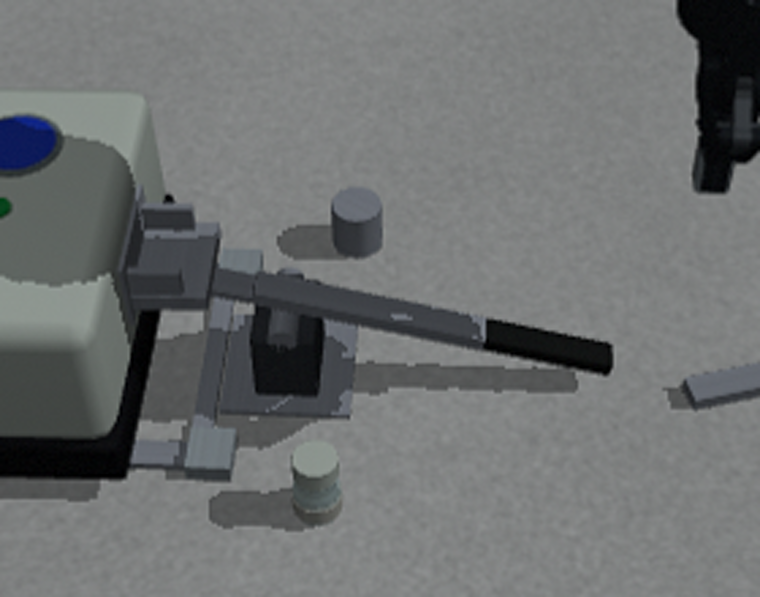

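With the robot clear, the instrument stays tilted about 1.5°, which matches 6 mm prongs under the front feet. The catch is forward and the bar rests on the fulcrum. Hand in.

```bash
python3 -c "
from h import *
st(); print(manip.finish_job())"
```

```text
t 14.72 tcp [588.5 182.8 182.5] yaw -7.9 z [-0.001 -0.001 -1.   ] F [-0.4  0.5  0.5] w 0.0001
the job is handed in; nothing more can be done
None
```

The spectrometer is standing on the spring catch with its front feet off the bench, and I handed the job in at about 14.7 s. I laid the long pry bar across the fulcrum with its tip under the lug, let go of it, and pressed its free end down with the closed fingers to about 27.5 mm above the bench. That took about 9 to 13 N. I then backed the arm off so it touches nothing.

**Last checks:**
- **Catch:** the crossbar moved about 15 mm forward on both sides, seen by both fixed cameras.
- **Instrument:** it stayed tilted about 1.5° front-up after I let go, which matches 6 mm prongs under both front feet. It measured level at the start.
- **Bar:** it still lies across the ridge with its tip under the lug.
- **Forces:** the highest wrist force in the readings I took was about 14 N.

**Disagreements:**
- The side and top cameras differed by about 5 mm across the bar, so I relied on positions relative to each other and on the wrist camera.
- The bar's free end was dragged about 4 mm sideways during the push; I steered it back and nothing came of it.

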